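# Fetch the grain scoop out of the half-covered trough and hold it over the funnel

### The job

Get ready to fill the storage jar: first set the yellow funnel upright, fully home in the jar's neck, and let go of it. Then take the long grain scoop out of the wash-up trough, threading it at a slant through the gap between the two draining boards, and finish while still holding it level and still in the air with its blue bowl straight above the funnel's mouth, not touching the funnel or anything else. Leave the mug, the pot and the bottle where they stand, and do not knock the jar over.

Things in the scene. Friction and masses are not known exactly. Their poses are not given: they have to be found in the camera images.
- trough: White wash-up trough, fixed: 420 (x) x 210 (y) x 85 mm high, walls 5, inner floor 8 above its underside. Origin: centre of underside; x along its length away from the robot, z up. Two fixed wooden boards across its top (heights 85 to 95): near one x -210..-55, far one x 145..210; the gap between is 200 x 200 mm.
- trough_gap (a point): Centre of the gap between the boards, at the height of the boards' tops: (45, 0, 95) mm in the trough's frame.
- scoop: Grain scoop, 300 mm long, 90 g, flat on the trough's floor, ends under both boards. Origin: mid-length, underside level; x to the bowl (about the trough's x), z up. Wooden handle bar x -150..90, 14 wide, 16 high, centre line 26 above the underside. Tail foot: last 12 mm, 24 wide, 0..34 high. Blue open bowl x 90..150, 50 wide, 36 high.
- scoop_bowl (a point): Centre of the bowl's underside, (120, 0, 0) mm in the scoop's frame.
- scoop_tail (a point): Tail end of the handle's centre line, (-150, 0, 26) mm in the scoop's frame.
- jar: Loose brown earthenware storage jar, about 0.7 kg, standing upright, 90 mm diameter, 105 mm high; neck outside 60 mm, inside 46 mm diameter. Origin: centre of its underside, z up.
- jar_rim (a point): Centre of the jar's mouth, 105 mm above its underside.
- funnel: Loose yellow funnel, 60 g, 75 mm high, standing upright on its spout. Origin: centre of the spout's lower end, z up. Spout 31 mm outside diameter at the bottom, 38 at 32 height; cone to 60 at 50 height; straight collar of 60 mm diameter from 50 to 75, to grip from above across its outside. Fully home, the cone rests on the jar's rim, spout about 38 mm inside.
- funnel_mouth (a point): Centre of the funnel's upper opening, 75 mm above its origin (54 mm inside diameter).
- mug: Bystander: red mug, 72 mm diameter, 85 mm high, with a handle. Origin: centre of its underside. It and the funnel may have swapped places.
- pot: Bystander: dark lidded pot, 104 mm diameter, 82 mm high with its knob. Origin: centre of its underside.
- bottle: Bystander: amber bottle, 54 mm diameter, 160 mm high. Origin: centre of its underside.
Mind the look-alikes: they are no part of the job. What is meant by the funnel is not purple, and is the larger of those in its own colour.

How it is judged (in metres and radians):
On the way, in this order (a step that is already met when the one before it is completed fails the run):
1. the funnel sits upright, fully home in the jar's neck, and is let go (z of funnel in the frame of jar below 0.074 m and horizontal distance between funnel and jar below 0.012 m and angle between the z axis of funnel and the z axis of jar, either way round below 0.12 rad and angle between jar's own z axis and vertical below 0.1 rad and contact force between the fingers and funnel below 0.1 N), for 0.2 s.
2. the whole scoop has come up through the gap, above the boards (z of scoop_tail in the frame of trough above 0.115 m and z of scoop_bowl in the frame of trough above 0.105 m), for 0.1 s.
At the end, for the whole second after the job is handed in: Funnel home in the upright jar (tip under 74 mm above the jar's base, within 12 mm and 0.12 rad of its axis). Scoop held by the fingers alone, still (under 30 mm/s), level within 0.26 rad, bowl centre within 30 mm sideways of the funnel mouth's and over 6 mm above it, touching nothing else (all of step 1 and horizontal distance between scoop_bowl and funnel_mouth below 0.03 m and z of scoop_bowl in the frame of funnel_mouth above 0.006 m and angle between scoop's own z axis and vertical below 0.26 rad and linear speed of scoop below 0.03 m/s and contact force between scoop and the fingers above 1 N and contact force between scoop and funnel below 0.05 N and contact force between scoop and jar below 0.05 N and contact force between scoop and trough below 0.05 N and contact force between scoop and mug below 0.05 N and contact force between scoop and pot below 0.05 N and contact force between scoop and bottle below 0.05 N); the arm keeps its last pose, push and grip.
It fails at once if the mug, pot or bottle is pushed more than 25 mm (distance of any of mug, pot, bottle from where it was at the start of the episode above 0.025 m).
It fails at once if the jar is knocked over (angle between jar's own z axis and vertical above 0.5 rad).
It also fails if it takes over 67 s, if anything falls off the work surface, if the arm or the gripper's body presses on something with over 40 N, if the wrist force passes 120 N, or if a joint passes its speed limit or range.

### The arm

A 6-joint arm with a two-finger parallel gripper is mounted at the origin on the work surface. World frame = base frame: x ahead of the robot, y to its left, z up, the work surface at z = 0. Lengths are in mm, angles in rad, forces in N, time in s.
With the tool pointing down it reaches from about 275 to 1000 mm from the base axis. Payload 8.4 kg.
Tool frame: the origin (TCP) lies midway between the tips of the shut fingers; the grasp point (between the pads) lies behind it (r.pinch_z is the z of the grasp point in the tool frame, in mm); z points along the fingers, y is the direction in which the jaws open and shut (so a half turn about z gives the same grasp; the last joint's range is limited). The gripper opens to 85 mm and grips with 20 to 120 N. Pads are 22 mm wide; open, the fingers measure 114 mm over their backs; the gripper's body (76 mm by 85 mm) begins 54 mm behind the grasp point. The pads swing forward as they close: fully open they stand 13 mm farther back than shut.
Start: joints at [1.334, 0.353, 1.633, -0, 1.155, -0.002], TCP at [145.404, 607.853, 231.281] pointing down, gripper open.
Joint ranges: [-2.63, 2.63], [-0.92, 2.1], [0.06, 2.66], [-1.3, 4.44], [0, 2.69], [-3.02, 3.02]. Speed limits (rad/s): [2.22, 2.22, 2.79, 3.14, 3.14, 3.14].

### API

Orientations are given as [roll, pitch, yaw] about the fixed x, y, z axes, in that order (R = Rz(yaw) Ry(pitch) Rx(roll)).
In Python, from rig import r, optics, ticket gives the robot as it stands.
- The arm moves only by the shell command python3 -m jog 'ROWS' [FORCE]. ROWS is text: rows parted by semicolons, each of 7 numbers parted by spaces: the closure in counts, from 0 (fully open) to 255 (shut), then the shift along the tool's x, y, z in mm, then the turn, a rotation vector about the tool's x, y, z in degrees. A call has 1 to 5 rows; each row shifts and turns the pose as measured when the row begins, along the tool's axes as they then stand; what a row does not reach is not made up. A row lasts 1/12 s, in which the tool goes at most 41.7 mm and 7.16 degrees, less where a joint would pass 70% of its speed; a pose out of reach is approached as far as the arm can. A call with a gripper value outside its range is refused whole. The fingers move at their own pace and stop on an object; FORCE is the grip in N (left out, the last holds). Time passes only in rows, so rows that do not move let the fingers close. It gives the time, the measured TCP pose, the force and the opening at its end, in the units of the state.
- r.sense(): the state, without advancing time (a new reading comes with each control period).
- optics.grab_frame(name): name is "scene" or "side" or "wrist"; returns the picture (400x640x3 uint8, red, green, blue); there is no depth.
- optics.camera_info(name): a dict with "fx", "fy", "cx", "cy" (pixels), "world_from_camera" (4x4, takes a point from camera to world coordinates). Camera axes: x right, y down, z forward; pixel columns grow to the right and rows downward; lengths in mm; the calibration is good to about 2 mm. A picture is of the moment at which its call begins: read the wrist's pose just before it. camera_info takes no time and is no camera call; for the wrist camera it gives the pose at the moment of the call.
- ticket.sign_off(): hands the job in, once; it reports no verdict.
The state is a dict: "clock": time; "qpos": joint angles; "qvel": joint speeds; "joint_efforts": joint torques, N m; "eef_pos": TCP position; "tcp_rot": TCP orientation; "contact_force": force on the tool from outside, world axes, zero at the start; "wrist_torque": the same for the moment, N m; "opening": opening from 0.0 (shut) to 1.0 (fully open).
Only numpy, scipy, OpenCV 4.12 (cv2) and the standard library are available. Lean on these libraries where they do the work, as an engineer would, in place of code of your own. Each camera call takes 0.05 s, during which the arm holds its last target.

## Working session

There is one attempt and no reset: what is moved stays moved. The work goes in short steps, Python scripts to look and compute and a shell command to move; the robot and the scene stay as the last step left them, time stands still between calls to the robot, and variables do not carry over. Pictures are saved under pics/ and viewed, and the job is handed in when it is done.

```bash
ls; mkdir -p pics; python3 - <<'E'
from rig import r, optics, ticket
import cv2,json
print(r.sense(), r.pinch_z)
for n in ("scene","side","wrist"):
    i=optics.camera_info(n); print(n,i)
    cv2.imwrite(f"pics/{n}0.png",optics.grab_frame(n)[:,:,::-1])
E
```

```text
pics
{'clock': 0.0, 'qpos': array([ 1.33359597e+00,  3.53674678e-01,  1.63414378e+00,  1.08536173e-05,
        1.15520931e+00, -2.39665073e-03]), 'qvel': array([ 0.0009427 ,  0.00032807, -0.00044905, -0.00052863, -0.00049438,
       -0.0014255 ]), 'joint_efforts': array([ 9.00945452e-04, -6.05243325e+01, -3.42059970e+01,  2.08573538e-04,
        9.36608179e-03, -7.66707444e-05]), 'eef_pos': array([145.28781113, 607.37812045, 230.54099254]), 'tcp_rot': array([-3.14015757e+00, -1.33628869e-05,  2.90678455e+00]), 'contact_force': array([-0.77977002,  0.38376773,  0.3852382 ]), 'wrist_torque': array([-0.06862442,  0.00109055, -0.03543083]), 'opening': 1.0001874829687454} -18.700000000000003
scene {'fx': 376.2500296491647, 'fy': 376.2500296491647, 'cx': 323.1392171660246, 'cy': 197.65911040593218, 'world_from_camera': array([[-7.96136021e-01,  5.13462515e-01, -3.20193193e-01,
         9.07131468e+02],
       [ 6.04888028e-01,  6.60713994e-01, -4.44485648e-01,
         3.60724579e+02],
       [-1.66705956e-02, -5.47552065e-01, -8.36605539e-01,
         8.34181817e+02],
       [ 0.00000000e
[... 309 characters left out ...]
2159812e-01,  8.27102156e-01,
        -9.03258688e+02],
       [-5.90272994e-03, -8.40367243e-01, -5.41985291e-01,
         6.68143689e+02],
       [ 0.00000000e+00,  0.00000000e+00,  0.00000000e+00,
         1.00000000e+00]])}
wrist {'fx': 306.08682921873697, 'fy': 306.08682921873697, 'cx': 319.6583856375011, 'cy': 204.66928167393877, 'world_from_camera': array([[ 2.31480572e-01,  9.20438902e-01,  3.14974557e-01,
         6.38557255e+01],
       [ 9.72838737e-01, -2.18599546e-01, -7.61513632e-02,
         6.28121920e+02],
       [-1.23938213e-03,  3.24047012e-01, -9.46040167e-01,
         3.73642992e+02],
       [ 0.00000000e+00,  0.00000000e+00,  0.00000000e+00,
         1.00000000e+00]])}
```

View pics/scene0.png

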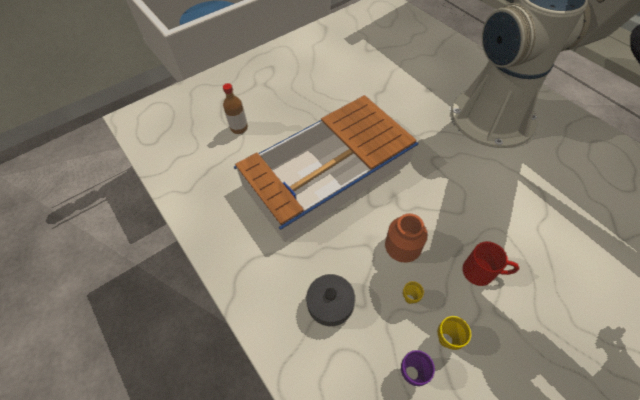

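View pics/side0.png

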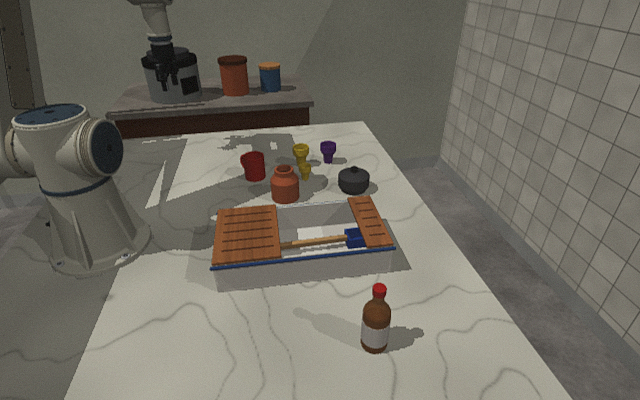

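View pics/wrist0.png

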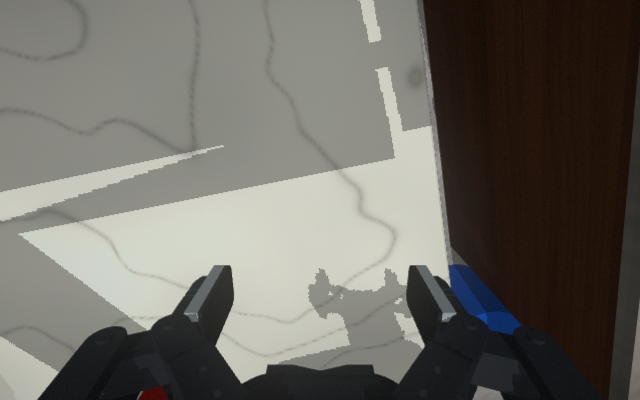

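The scene view shows these candidates for the funnel: a large yellow one at (455,332), a small yellow one at (413,292) and a purple one at (417,368). The large yellow one fits the description. Others: jar (406,238), mug (487,263), pot (330,300), bottle (235,110) and trough (325,165). I'll measure next.

```bash
cat > h.py <<'E'
import numpy as np, cv2
from rig import r, optics
from scipy.spatial.transform import Rotation as Ro
def ray(info,uv):
    T=info["world_from_camera"]; d=T[:3,:3]@np.array([(uv[0]-info["cx"])/info["fx"],(uv[1]-info["cy"])/info["fy"],1.])
    return T[:3,3],d
def onz(info,uv,z):
    o,d=ray(info,uv); return o+d*(z-o[2])/d[2]
def proj(info,p):
    T=info["world_from_camera"]; c=T[:3,:3].T@(np.asarray(p,float)-T[:3,3]); return np.array([info["fx"]*c[0]/c[2]+info["cx"],info["fy"]*c[1]/c[2]+info["cy"]])
def big(mask):
    c,_=cv2.findContours(mask.astype(np.uint8),cv2.RETR_EXTERNAL,cv2.CHAIN_APPROX_NONE)
    return sorted(c,key=cv2.contourArea,reverse=True)
E
python3 - <<'E'
import cv2
a=cv2.imread("pics/scene0.png")
cv2.imwrite("pics/c_f.png",cv2.resize(a[210:390,370:530],None,fx=4.4,fy=3.3*1,interpolation=cv2.INTER_CUBIC)) if 0 else cv2.imwrite("pics/c_f.png",cv2.resize(a[200:390,350:530],None,fx=3,fy=3,interpolation=cv2.INTER_CUBIC))
cv2.imwrite("pics/c_t.png",cv2.resize(a[85:240,225:425],None,fx=3.8,fy=3.8,interpolation=cv2.INTER_CUBIC))
b=cv2.imread("pics/side0.png")
cv2.imwrite("pics/c_s.png",cv2.resize(b[130:280,200:400],None,fx=3.8,fy=3.8,interpolation=cv2.INTER_CUBIC))
E
```

```text
(no output)
```

View pics/c_f.png

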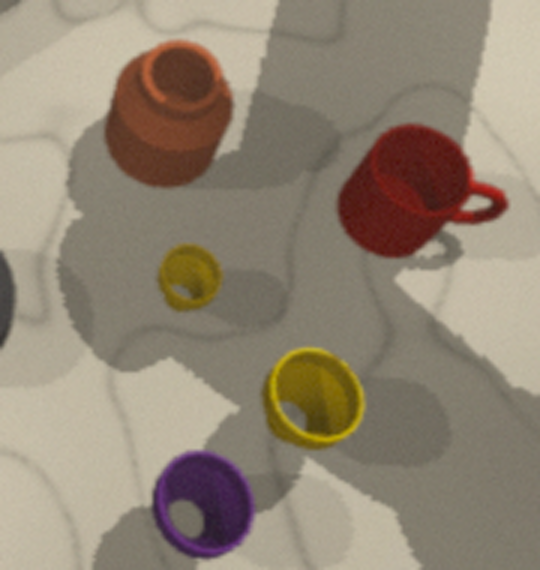

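View pics/c_t.png

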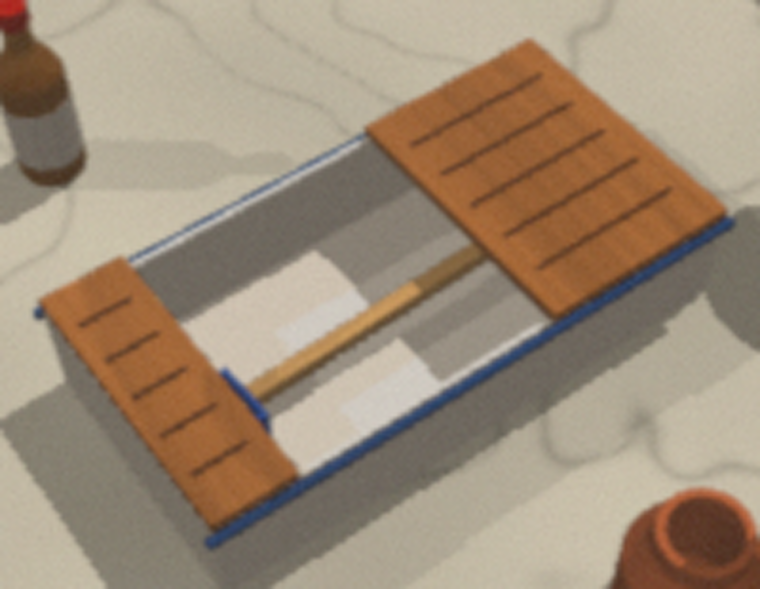

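View pics/c_s.png

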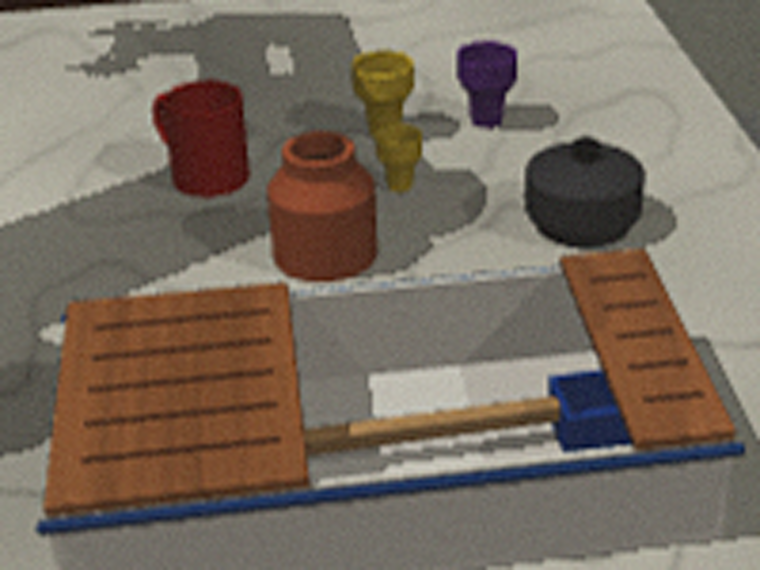

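```bash
python3 - <<'E'
import cv2,numpy as np
a=cv2.imread("pics/scene0.png");b=cv2.imread("pics/side0.png")
def cr(i,x,y,w,h,s): 
    c=cv2.resize(i[y:y+h,x:x+w],None,fx=s,fy=s,interpolation=cv2.INTER_CUBIC)
    for k in range(0,w,10): cv2.line(c,(k*s,0),(k*s,6),(0,0,255),1); cv2.putText(c,str(x+k),(k*s,16),0,.35,(0,0,255),1)
    for k in range(0,h,10): cv2.line(c,(0,k*s),(6,k*s),(0,0,255),1); cv2.putText(c,str(y+k),(8,k*s+4),0,.35,(0,0,255),1)
    return c
f=cr(a,430,308,50,50,8); j=cr(a,380,208,50,50,8)
cv2.imwrite("pics/z1.png",np.hstack([f,j]))
f=cr(b,285,138,50,50,8); j=cr(b,260,155,50,50,8)
cv2.imwrite("pics/z2.png",np.hstack([f,j]))
E
```

```text
(no output)
```

View pics/z1.png

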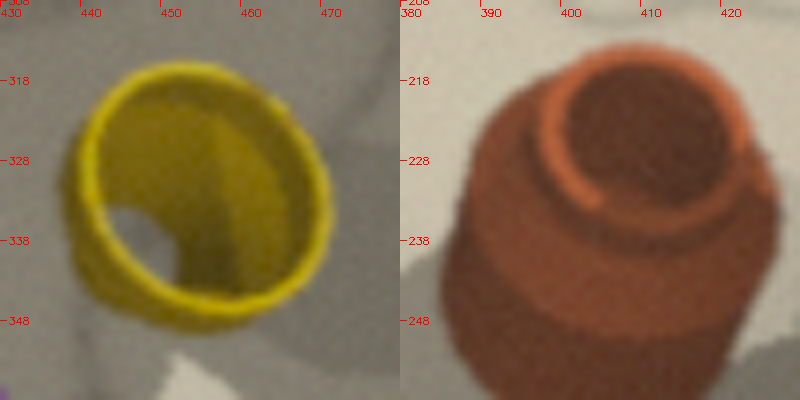

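View pics/z2.png

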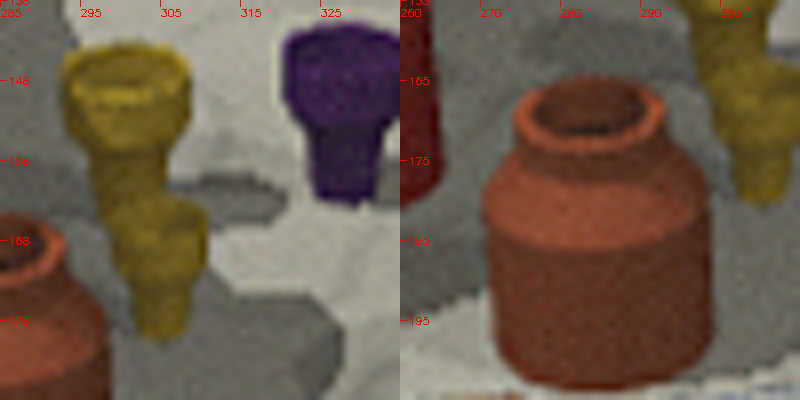

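```bash
python3 - <<'E'
from h import *
np.set_printoptions(precision=1,suppress=True)
S=optics.camera_info("scene");D=optics.camera_info("side")
def tri(a,b):
    A=[];B=[]
    for i,u in ((S,a),(D,b)):
        o,d=ray(i,u);d/=np.linalg.norm(d);P=np.eye(3)-np.outer(d,d);A.append(P);B.append(P@o)
    return np.linalg.lstsq(np.vstack(A),np.hstack(B),rcond=None)[0]
for n,a,b,z in (("fun",(455.6,331.5),(300.75,146.8),75),("jar",(410.5,225.1),(283.9,169.1),105)):
    print(n,onz(S,a,z),onz(D,b,z),tri(a,b))
c=lambda p:(p[0]/3.8+225,p[1]/3.8+85)
s=lambda p:(p[0]/3.8+200,p[1]/3.8+130)
pts=[((-210,100),(530,40),(45,512)),((-210,-100),(727,212),(68,302)),]
# scene: robot is upper right -> near board is the big right one
ls=[("near gap A",(368,130),(308,488)),("near gap B",(555,317),(290,285)),("far gap A",(124,258),(630,443)),("far gap B",(297,475),(563,258)),
("near out A",(530,40),(45,512)),("near out B",(727,212),(68,302)),("far out A",(42,303),(735,438)),("far out B",(212,530),(647,250))]
loc=dict(zip([l[0] for l in ls],[(-55,-100),(-55,100),(145,-100),(145,100),(-210,-100),(-210,100),(210,-100),(210,100)]))
W=[];L=[]
for n,a,b in ls:
    w=(onz(S,c(a),95),onz(D,s(b),95)); print(n,*w,tri(c(a),s(b))); W.append((w[0]+w[1])[:2]/2); L.append(loc[n])
W=np.array(W);L=np.array(L,float)
M=((L-L.mean(0)).T@(W-W.mean(0)))
yaw=np.arctan2(M[0,1]-M[1,0],M[0,0]+M[1,1]);R=np.array([[np.cos(yaw),-np.sin(yaw)],[np.sin(yaw),np.cos(yaw)]])
t=W.mean(0)-R@L.mean(0);print("trough",t,yaw,"res",(W-(L@R.T+t)).round(1).tolist())
# handle points in scene at z~34 (top): near (480,252), far (258,392) ; side (305,438),(555,408)
for a,b in (((480,252),(308,436)),((258,390),(557,408))): print("handle",onz(S,c(a),42),onz(D,s(b),42))
E
```

```text
fun [601.3 363.3  75. ] [597.8 354.3  75. ] [599.2 363.4  70.6]
jar [519.9 148.8 105. ] [516.5 140.6 105. ] [517.3 147.7 101. ]
near gap A [ 472.8 -237.2   95. ] [ 469.4 -256.9   95. ] [ 468.6 -245.1   85.3]
near gap B [478.7 -28.1  95. ] [477.  -40.2  95. ] [476.5 -31.1  89.5]
far gap A [ 673.7 -243.7   95. ] [ 666.6 -253.1   95. ] [ 670.4 -247.6   89.6]
far gap B [681.1 -33.2  95. ] [676.6 -42.6  95. ] [679.1 -35.6  90.2]
near out A [ 320.9 -236.6   95. ] [ 318.2 -248.9   95. ] [ 316.5 -241.5   88.8]
near out B [326.9 -24.   95. ] [322.1 -32.1  95. ] [322.1 -26.4  90.5]
far out A [ 736.8 -244.2   95. ] [ 731.1 -260.6   95. ] [ 735.1 -251.2   86.6]
far out B [743.  -33.1  95. ] [740.1 -43.8  95. ] [742.3 -35.9  89.9]
trough [ 529.7 -140.6] -0.02513881345456701 res [[-1.1, -7.9], [0.6, 5.1], [-2.0, -4.2], [1.7, 6.3], [2.3, -7.5], [2.2, 7.2], [-3.2, -6.6], [-0.6, 7.5]]
handle [ 451.6 -133.4   42. ] [ 476.6 -145.3   42. ]
handle [ 646.6 -132.3   42. ] [ 648.2 -147.7   42. ]
```

```bash
python3 - <<'E'
from h import *
np.set_printoptions(precision=1,suppress=True)
S=optics.camera_info("scene")
for n,u,z in (("small",(413,290),50),("purple",(418,366),75),("mug",(491,256),85),("handle",(515,268),45),("pot",(330,294),82),("bottle",(228,87),160)): print(n,onz(S,u,z))
print(r.sense()["clock"])
E
```

```text
small [598.  249.8  50. ]
purple [703.5 363.3  75. ]
mug [426.7 302.5  85. ]
handle [382.2 350.3  45. ]
pot [750.7 157.3  82. ]
bottle [ 636.1 -434.4  160. ]
0.15
```

```bash
python3 -m jog '0 -39 -10.5 0 0 0 0;0 -39 -10.5 0 0 0 0;0 -39 -10.5 0 0 0 0;0 -39 -10.5 0 0 0 0;0 -39 -10.5 0 0 0 0' 40
```

```text
clock: 0.57
eef_pos: [321.3, 511.9, 228.9]
tcp_rot: [-3.14, -0.003, 2.918]
contact_force: [0.5, -0.0, -0.2]
opening: 1.004
```

```bash
python3 -m jog '0 -38 -10.5 0 0 0 0;0 -38 -10.5 0 0 0 0;0 -38 -10.5 0 0 0 0;0 -38 -10.5 0 0 0 0;0 -38 -10.5 0 0 0 0'; python3 -m jog '0 -38 -10.5 0 0 0 0;0 -38 -10.5 0 0 0 0;0 -38 -10 0 0 0 0;0 -0 0 0 0 0 0;0 0 0 0 0 0 0'
cat > wr.py <<'E'
import sys
from h import *
n=sys.argv[1]
s=r.sense(); i=optics.camera_info("wrist"); im=optics.grab_frame("wrist")
np.save(f"pics/{n}.npy",i["world_from_camera"]); cv2.imwrite(f"pics/{n}.png",im[:,:,::-1])
print(s["clock"],s["eef_pos"].round(1),s["tcp_rot"].round(3),s["opening"].round(3),s["qpos"].round(2), s["contact_force"].round(1))
E
python3 wr.py w1
```

```text
clock: 0.98
eef_pos: [502.2, 411.9, 227.6]
tcp_rot: [-3.139, -0.004, 2.919]
contact_force: [0.8, 1.0, 0.2]
opening: 0.999
clock: 1.4
eef_pos: [617.8, 346.6, 225.1]
tcp_rot: [-3.137, -0.003, 2.912]
contact_force: [0.2, -0.3, -0.1]
opening: 0.999Traceback (most recent call last):
  File "wr.py", line 6, in <module>
    print(s["clock"],s["eef_pos"].round(1),s["tcp_rot"].round(3),s["opening"].round(3),s["qpos"].round(2), s["contact_force"].round(1))
                                                                 ^^^^^^^^^^^^^^^^^^
AttributeError: 'float' object has no attribute 'round'
```

View pics/w1.png

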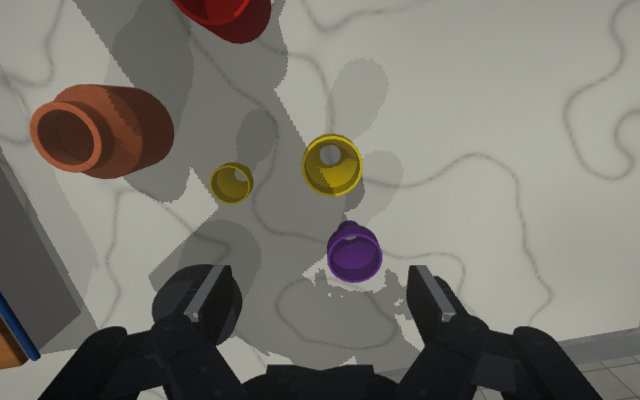

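The wrist view shows the large yellow funnel's mouth at (332,165), the small one at (232,183), the purple one at (355,257), the jar's mouth at (67,136) and the mug at the top left.

```bash
sed -i 's/s\["opening"\].round(3)/round(s["opening"],3)/' wr.py; python3 - <<'E'
from h import *
np.set_printoptions(precision=1,suppress=True)
i=optics.camera_info("wrist"); i["world_from_camera"]=np.load("pics/w1.npy")
im=cv2.imread("pics/w1.png"); h=cv2.cvtColor(im,cv2.COLOR_BGR2HSV)
m=(h[...,0]>20)&(h[...,0]<35)&(h[...,1]>120)
for c in big(m)[:2]:
    e=cv2.fitEllipse(cv2.convexHull(c)); print("yel",e)
    for z in (75,50): print(onz(i,e[0],z))
print("jar",onz(i,(67,136),105), "purple",onz(i,(354,257),75))
for e in ((332,165),): 
  for du in (-29,29): print(onz(i,(e[0]+du,e[1]),75))
print(r.sense()["eef_pos"],r.sense()["qpos"],r.sense()["clock"])
E
```

```text
yel ((331.6260986328125, 165.02386474609375), (60.541526794433594, 62.23222732543945), 172.92518615722656)
[596.5 363.9  75. ]
[601.5 363.7  50. ]
yel ((231.21739196777344, 182.79676818847656), (40.8432731628418, 43.32887649536133), 73.10420227050781)
[591.4 263.4  75. ]
[596.1 254.5  50. ]
jar [515.5 151.2 105. ] purple [699.5 365.9  75. ]
[590.2 336.9  75. ]
[602.8 391.7  75. ]
[617.7 346.5 225. ] [ 0.5  0.5  1.4 -0.   1.2 -0.8] 1.45
```

```bash
python3 -m jog '0 23 12 0 0 0 0;0 0 0 38 0 0 0;0 0 0 38 0 0 0;0 0 0 30 0 0 0;0 0 0 0 0 0 0'; python3 wr.py w2
```

```text
clock: 1.87
eef_pos: [594.0, 367.8, 118.9]
tcp_rot: [-3.141, 0.001, 2.915]
contact_force: [-0.1, -0.4, -0.5]
opening: 1.002
1.8667 [594.  367.8 118.9] [-3.141e+00  1.000e-03  2.915e+00] 1.002 [ 0.55  0.57  1.55 -0.    1.02 -0.79] [-0.1 -0.4 -0.5]
```

View pics/w2.png

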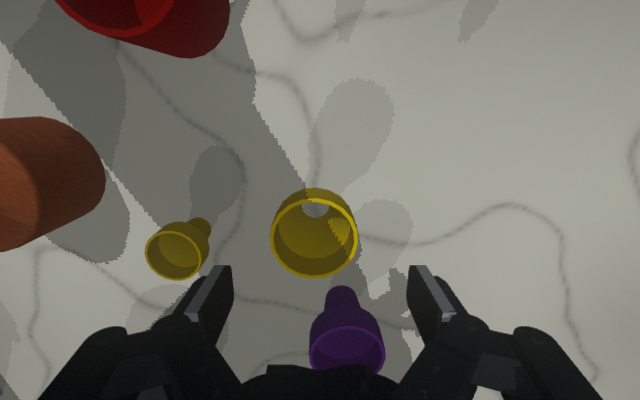

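```bash
python3 - <<'E'
from h import *
np.set_printoptions(precision=1,suppress=True)
i=optics.camera_info("wrist"); print(i["world_from_camera"]-np.load("pics/w2.npy"))
p=onz(i,(314,237),75); s=r.sense(); R=Ro.from_euler('xyz',s["tcp_rot"]).as_matrix()
print(p, s["eef_pos"], R.T@(np.array([p[0],p[1],44])-s["eef_pos"]))
E
```

```text
[[-0.  -0.   0.   0.7]
 [ 0.  -0.   0.   0.6]
 [ 0.   0.   0.   2.7]
 [ 0.   0.   0.   0. ]]
[598.7 365.   75. ] [595.1 368.6 121.8] [-4.2 -2.8 77.8]
```

```bash
python3 -m jog '0 -3.5 -3 25 0 0 0;0 0 0 25 0 0 0;0 0 0 22 0 0 0;0 0 0 0 0 0 0;0 0 0 0 0 0 0'
```

```text
clock: 2.33
eef_pos: [600.7, 371.6, 59.8]
tcp_rot: [3.131, 0.011, 2.92]
contact_force: [0.3, -0.1, 0.9]
opening: 1.002
```

```bash
python3 -m jog '0 0 0 0 0 0 0;0 0 0 0 0 0 0'; python3 wr.py w3
```

```text
clock: 2.5
eef_pos: [602.0, 373.3, 64.3]
tcp_rot: [3.128, 0.014, 2.921]
contact_force: [0.6, 0.2, 0.0]
opening: 0.999
2.5 [602.  373.3  64.3] [3.128 0.014 2.921] 0.999 [ 0.55  0.64  1.57 -0.    0.91 -0.8 ] [0.6 0.2 0. ]
```

View pics/w3.png

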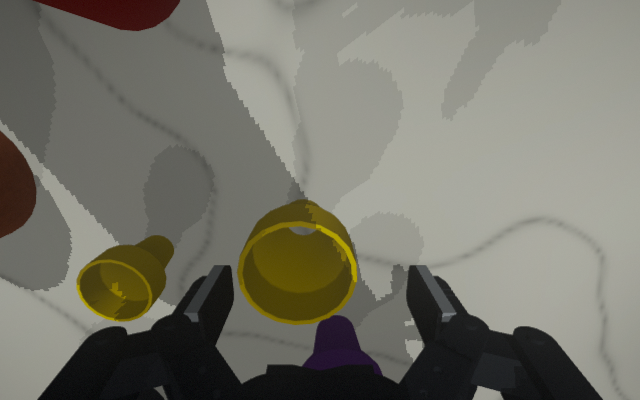

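```bash
cat > to.py <<'E'
import sys
from h import *
np.set_printoptions(precision=1,suppress=True)
# to.py x y z [yaw] : tool-frame shift to reach world point (TCP), plus turn to roll=pi,pitch=0,yaw
s=r.sense(); R=Ro.from_euler('xyz',s["tcp_rot"]).as_matrix()
a=[float(v) for v in sys.argv[1:]]
print("now",s["clock"],s["eef_pos"],s["tcp_rot"].round(3),"qv",np.abs(s["qvel"]).max().round(3),"shift",R.T@(np.array(a[:3])-s["eef_pos"]))
if len(a)>3: 
    p=a[4] if len(a)>4 else 0
    G=Ro.from_euler('xyz',[np.pi,p,a[3]]).as_matrix(); print("turn deg",np.degrees(Ro.from_matrix(R.T@G).as_rotvec()))
E
python3 - <<'E'
from h import *
np.set_printoptions(precision=1,suppress=True)
i=optics.camera_info("wrist"); print((i["world_from_camera"]-np.load("pics/w3.npy"))[:3,3])
print(onz(i,(298,272),75))
E
python3 to.py 598 364.5 44 2.912
```

```text
[0.2 0.1 0.3]
[596.7 364.7  75. ]
now 2.55 [602.3 373.5  64.7] [3.1 0.  2.9] qv 0.011 shift [  2.5 -10.   20.5]
turn deg [0.8 0.8 0.5]
```

```bash
python3 -m jog '0 2.5 -10 0 0.8 0.8 0.5;0 0 0 10 0 0 0;0 0 0 8 0 0 0;0 0 0 0 0 0 0'; python3 to.py 597.5 364.6 44 2.912
```

```text
clock: 2.88
eef_pos: [599.2, 364.4, 49.7]
tcp_rot: [3.139, 0.004, 2.911]
contact_force: [-0.3, -0.2, -0.5]
opening: 1.003
now 2.8833 [599.2 364.4  49.7] [3.1 0.  2.9] qv 0.011 shift [ 1.8 -0.2  5.7]
turn deg [ 0.2  0.2 -0.1]
```

Aligned. I'll descend the last bit and close.

```bash
python3 -m jog '0 1.8 0 5 0.2 0.2 0;60 0 0 0 0 0 0;80 0 0 0 0 0 0;100 0 0 0 0 0 0;120 0 0 0 0 0 0' 30;python3 -m jog '120 0 0 0 0 0 0;120 0 0 0 0 0 0;120 0 0 0 0 0 0;120 0 0 0 0 0 0'
```

```text
clock: 3.3
eef_pos: [597.0, 364.2, 43.0]
tcp_rot: [-3.139, -0.002, 2.911]
contact_force: [-0.4, 0.1, 2.6]
opening: 0.665
clock: 3.63
eef_pos: [596.9, 364.3, 43.0]
tcp_rot: [-3.139, -0.002, 2.911]
contact_force: [0.1, -0.8, 0.9]
opening: 0.667
```

```bash
python3 -m jog '120 0 0 -20 0 0 0;120 0 0 -38 0 0 0;120 0 0 -38 0 0 0;120 0 0 -38 0 0 0;120 0 0 -20 0 0 0'; python3 wr.py w4;python3 to.py 516 150.5 195 2.911
```

```text
clock: 4.05
eef_pos: [593.1, 362.5, 194.1]
tcp_rot: [-3.129, -0.013, 2.911]
contact_force: [1.5, 1.4, 0.0]
opening: 0.669
4.05 [593.1 362.5 194.1] [-3.129 -0.013  2.911] 0.669 [ 0.55  0.5   1.49 -0.    1.17 -0.79] [1.5 1.4 0. ]
now 4.1 [594.5 363.3 197.4] [-3.1 -0.   2.9] qv 0.101 shift [  27.7 -225.1    4.9]
turn deg [-0.6 -0.5 -0. ]
```

View pics/w4.png

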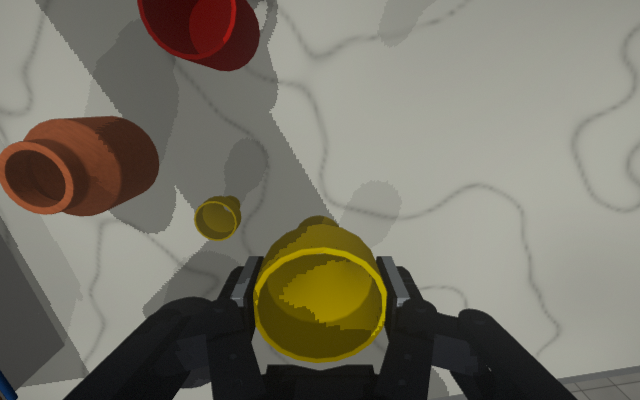

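The funnel is held upright between the pads, with its mouth at (320,304). The jar's rim is at (36,181). I'll move partway to it and measure the jar again.

```bash
python3 -m jog '120 0 -35 0 -0.6 -0.5 0;120 0 -40 0 0 0 0;120 0 -40 0 0 0 0;120 0 -10 0 0 0 0;120 0 0 0 0 0 0'; python3 -m jog '120 0 0 0 0 0 0;120 0 0 0 0 0 0';python3 wr.py w5;python3 to.py 516 150.5 195 2.911
```

```text
clock: 4.52
eef_pos: [566.1, 240.6, 200.0]
tcp_rot: [3.135, 0.005, 2.914]
contact_force: [0.4, 1.1, -1.7]
opening: 0.667
clock: 4.68
eef_pos: [566.5, 241.0, 200.0]
tcp_rot: [3.134, 0.006, 2.913]
contact_force: [0.4, -0.4, -0.2]
opening: 0.668
4.6833 [566.5 241.  200. ] [3.134 0.006 2.913] 0.668 [ 0.4   0.36  1.69  0.    1.08 -0.95] [ 0.4 -0.4 -0.2]
now 4.7333 [566.6 241.3 200. ] [3.1 0.  2.9] qv 0.009 shift [ 28.7 -99.9   4. ]
turn deg [0.5 0.3 0.1]
```

View pics/w5.png

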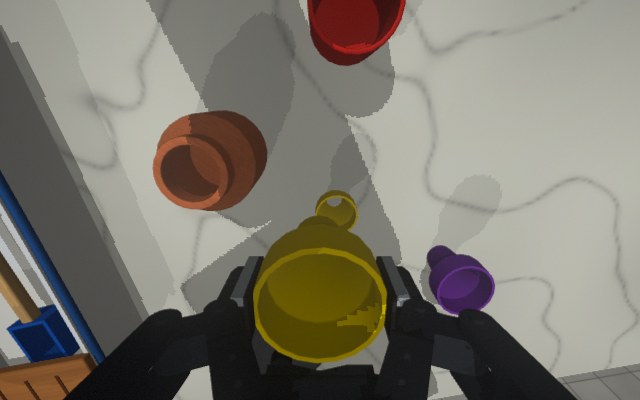

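```bash
python3 - <<'E'
from h import *
np.set_printoptions(precision=1,suppress=True)
i=optics.camera_info("wrist"); 
im=cv2.imread("pics/w5.png");c=cv2.resize(im[100:225,140:280],None,fx=4.5,fy=4.5,interpolation=cv2.INTER_CUBIC);cv2.imwrite("pics/z5.png",c)
print(onz(i,(191,173),105)); print(i["world_from_camera"][:3,3])
for z in (222,):print("mouth of funnel", onz(i,(320,304),z))
E
```

```text
[516.  150.5 105. ]
[483.9 260.4 342.5]
mouth of funnel [573.3 240.9 222. ]
```

View pics/z5.png

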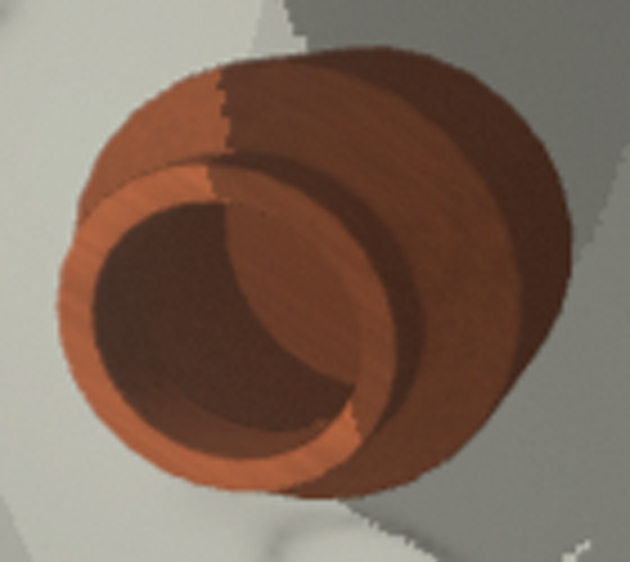

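```bash
python3 -m jog '120 10 -33 0 0.5 0.3 0;120 10 -35 0 0 0 0;120 9 -31 0 0 0 0;120 0 0 0 0 0 0;120 0 0 0 0 0 0'; python3 to.py 516.3 150 150 2.911
```

```text
clock: 5.15
eef_pos: [516.8, 155.8, 198.0]
tcp_rot: [3.14, 0.001, 2.921]
contact_force: [-0.2, 1.2, -0.8]
opening: 0.664
now 5.15 [516.8 155.8 198. ] [3.1 0.  2.9] qv 0.032 shift [-0.7 -5.8 48. ]
turn deg [0.1 0.  0.6]
```

```bash
python3 -m jog '120 -1 -6 0 0 0 0.5;120 0 0 16 0 0 0;120 0 0 16 0 0 0;120 0 0 12 0 0 0;120 0 0 0 0 0 0'; python3 to.py 516.3 150 110 2.911;python3 wr.py w6
```

```text
clock: 5.57
eef_pos: [521.4, 154.5, 153.6]
tcp_rot: [3.137, 0.006, 2.914]
contact_force: [-0.5, -0.5, -0.1]
opening: 0.666
now 5.5667 [521.4 154.5 153.6] [3.1 0.  2.9] qv 0.036 shift [ 4.2 -5.7 43.6]
turn deg [0.3 0.3 0.2]
5.5667 [521.4 154.5 153.6] [3.137 0.006 2.914] 0.666 [ 0.28  0.31  1.88  0.    0.94 -1.06] [-0.5 -0.5 -0.1]
```

View pics/w6.png

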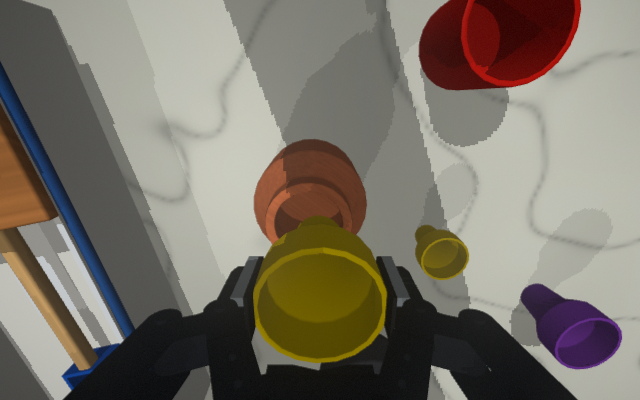

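```bash
python3 -m jog '120 4 -6 0 0.3 0.3 0.2;120 0 0 0 0 0 0;120 0 0 0 0 0 0'; python3 to.py 516.3 150 110 2.911
```

```text
clock: 5.87
eef_pos: [517.9, 150.8, 155.9]
tcp_rot: [3.141, 0.002, 2.912]
contact_force: [0.2, -0.6, -1.1]
opening: 0.666
now 5.8667 [517.9 150.8 155.9] [3.1 0.  2.9] qv 0.017 shift [ 1.4 -1.2 45.9]
turn deg [0.  0.1 0. ]
```

```bash
python3 -m jog '120 1.4 -1.2 8 0 0 0;120 0.5 -0.5 8 0 0 0;120 0.5 -0.5 8 0 0 0;120 0.5 -0.5 6 0 0 0;120 0 0 0 0 0 0'; python3 to.py 516.3 150 110 2.911
```

```text
clock: 6.28
eef_pos: [515.3, 149.0, 124.8]
tcp_rot: [3.14, 0.005, 2.912]
contact_force: [-0.4, -0.3, -1.0]
opening: 0.664
now 6.2833 [515.3 149.  124.8] [3.1 0.  2.9] qv 0.003 shift [-0.7  1.2 14.8]
turn deg [0.1 0.3 0. ]
```

```bash
python3 -m jog '120 -0.5 1 6 0 0.3 0;120 0 0 5 0 0 0;120 0 0 2 0 0 0;120 0 0 0 0 0 0'; python3 to.py 516.3 150 110 2.911;python3 wr.py w7
```

```text
clock: 6.62
eef_pos: [515.6, 149.5, 109.5]
tcp_rot: [3.141, -0.002, 2.911]
contact_force: [-1.3, -0.8, 0.3]
opening: 0.665
now 6.6167 [515.6 149.5 109.5] [ 3.1 -0.   2.9] qv 0.008 shift [-0.6  0.6 -0.5]
turn deg [ 0.1 -0.1  0. ]
6.6167 [515.6 149.5 109.5] [ 3.141e+00 -2.000e-03  2.911e+00] 0.665 [ 0.28  0.37  1.92  0.    0.85 -1.06] [-1.3 -0.8  0.3]
```

View pics/w7.png

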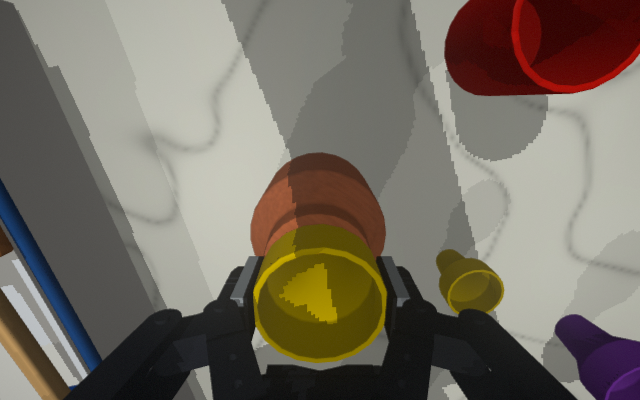

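```bash
python3 -m jog '120 0 0 1 0 0 0;120 0 0 0 0 0 0;60 0 0 0 0 0 0;0 0 0 0 0 0 0;0 0 0 0 0 0 0'; python3 -m jog '0 0 0 0 0 0 0;0 0 0 0 0 0 0;0 0 0 0 0 0 0;0 0 0 0 0 0 0';python3 to.py 516.3 150 210 2.911; python3 wr.py w8
```

```text
clock: 7.08
eef_pos: [516.4, 149.8, 109.5]
tcp_rot: [3.14, -0.0, 2.911]
contact_force: [-0.4, 0.4, 1.0]
opening: 0.998
clock: 7.42
eef_pos: [517.0, 150.2, 110.1]
tcp_rot: [3.139, 0.001, 2.911]
contact_force: [0.5, 0.3, 0.1]
opening: 0.998
now 7.4167 [517.  150.2 110.1] [3.1 0.  2.9] qv 0.001 shift [  0.5  -0.  -99.9]
turn deg [0.2 0.1 0. ]
7.4167 [517.  150.2 110.1] [3.139e+00 1.000e-03 2.911e+00] 0.998 [ 0.28  0.37  1.92  0.    0.85 -1.06] [0.5 0.3 0.1]
```

View pics/w8.png

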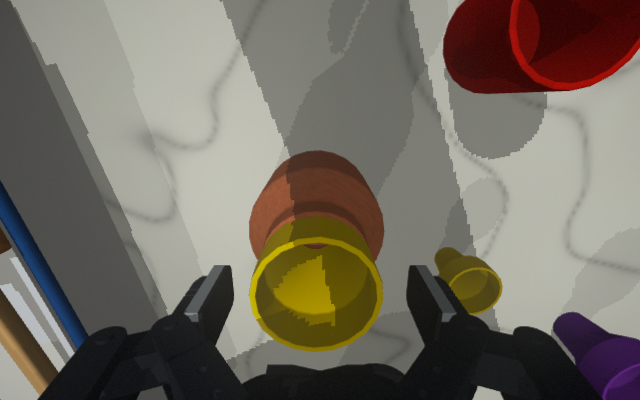

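The funnel is released in the neck, with its mouth at (316,295). I'll retreat straight up and check the seat.

```bash
python3 -m jog '0 0.5 0 -10 0.2 0 0;0 0 0 -15 0 0 0;0 0 0 -30 0 0 0;0 0 0 -38 0 0 0;0 0 0 -38 0 0 0'; python3 -m jog '0 0 0 -20 0 0 0;0 0 0 0 0 0 0;0 0 0 0 0 0 0'; python3 wr.py w9; python3 - <<'E'
from h import *
for n in("scene","side"): cv2.imwrite(f"pics/{n}1.png",optics.grab_frame(n)[:,:,::-1])
a=cv2.imread("pics/scene1.png")[190:270,365:465];b=cv2.imread("pics/side1.png")[130:210,235:335]
cv2.imwrite("pics/z9.png",np.hstack([cv2.resize(x,None,fx=4,fy=4,interpolation=cv2.INTER_CUBIC) for x in(a,b)]))
E
```

```text
clock: 7.88
eef_pos: [511.0, 148.9, 239.7]
tcp_rot: [-3.132, -0.013, 2.911]
contact_force: [1.3, 1.2, -0.2]
opening: 1.002
clock: 8.13
eef_pos: [514.7, 150.0, 271.6]
tcp_rot: [-3.138, -0.001, 2.911]
contact_force: [-0.0, -0.0, -0.2]
opening: 0.999
8.1333 [514.7 150.  271.6] [-3.138e+00 -1.000e-03  2.911e+00] 0.999 [ 0.28  0.18  1.78 -0.    1.19 -1.06] [-0.  -0.  -0.2]
```

View pics/z9.png

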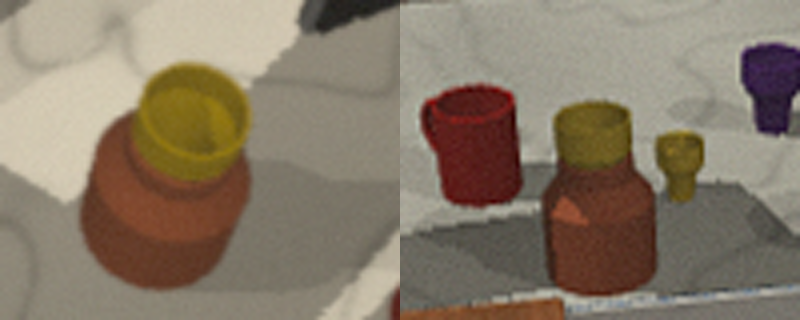

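View pics/w9.png

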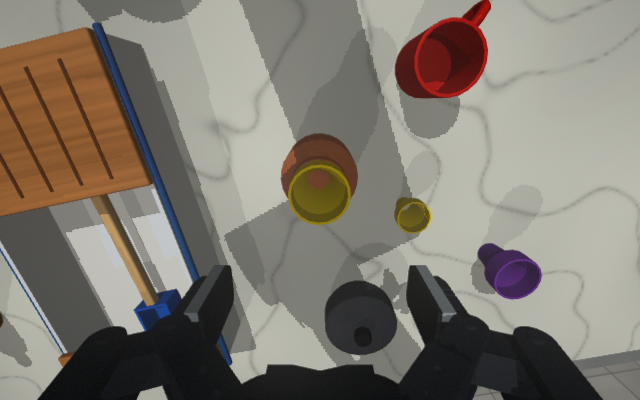

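The funnel is home and upright in both fixed views, and the wrist view agrees (mouth at (319,193)). The scoop lies in the trough with its bowl at about (160,310). Now I'll move over the gap.

```bash
python3 -m jog '0 -14 -35 0 0 0 0;0 -14 -35 0 0 0 0;0 -14 -35 0 0 0 0;0 -14 -35 0 0 0 0;0 -14 -35 0 0 0 0'; python3 -m jog '0 -13 -35 0 0 0 0;0 -13 -35 0 0 0 0;0 -10 -20 0 0 0 -6;0 0 0 0 0 0 -5.7;0 0 0 0 0 0 0';python3 -m jog '0 0 0 0 0 0 0;0 0 0 0 0 0 0'; python3 wr.py wa; python3 to.py 565 -135 265 3.116
```

```text
clock: 8.7
eef_pos: [538.5, -36.0, 261.5]
tcp_rot: [-3.135, -0.017, 2.922]
contact_force: [2.0, 0.2, -0.0]
opening: 1.005
clock: 9.12
eef_pos: [549.8, -143.5, 251.6]
tcp_rot: [-3.14, -0.033, 3.128]
contact_force: [0.7, 0.4, -0.1]
opening: 0.998
clock: 9.28
eef_pos: [548.2, -143.4, 248.7]
tcp_rot: [-3.141, -0.039, 3.122]
contact_force: [0.0, 0.4, 0.7]
opening: 1.002
9.2833 [ 548.2 -143.4  248.7] [-3.141 -0.039  3.122] 1.002 [-0.25  0.27  1.71 -0.01  1.2  -1.8 ] [0.  0.4 0.7]
now 9.3333 [ 548.2 -143.1  248.7] [-3.1 -0.   3.1] qv 0.013 shift [-16.    8.4 -16.9]
turn deg [-0.  -2.2  0.3]
```

View pics/wa.png

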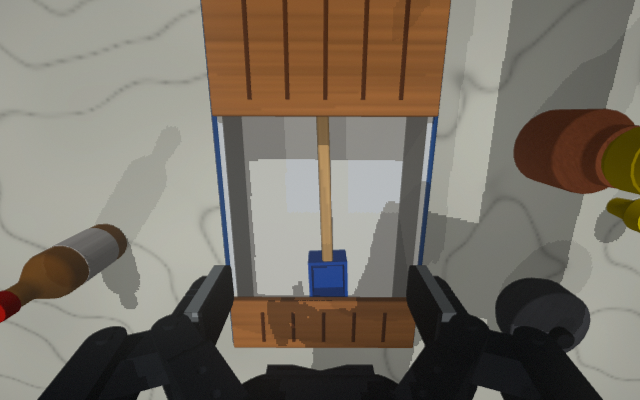

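The near board's edge is at row 116 and the far board's at row 297. The handle runs from (322,118) to (327,255), and the bowl's near edge is at row 251.

```bash
python3 - <<'E'
from h import *
np.set_printoptions(precision=1,suppress=True)
i=optics.camera_info("wrist"); 
im=cv2.imread("pics/wa.png");cv2.imwrite("pics/za.png",cv2.resize(im[100:320,200:450],None,fx=3,fy=2.7,interpolation=cv2.INTER_CUBIC))
for n,u,z in (("nearA",(212,116),95),("nearB",(439,116),95),("farmid",(320,297),95),("hand near",(322,120),42),("hand far",(327,248),42),("bowlA",(309,251),44),("bowlB",(347,251),44),
 ("wallA",(224,200),85),("wallB",(430,200),85)): print(n,onz(i,u,z))
E
```

```text
nearA [ 470.9 -241.9   95. ]
nearB [474.9 -28.3  95. ]
farmid [ 668.3 -143.8   95. ]
hand near [ 477.6 -138.1   42. ]
hand far [ 632.8 -134.3   42. ]
bowlA [ 635.6 -157.    44. ]
bowlB [ 636.4 -109.3   44. ]
wallA [ 555.9 -242.8   85. ]
wallB [559.9 -26.1  85. ]
```

View pics/za.png

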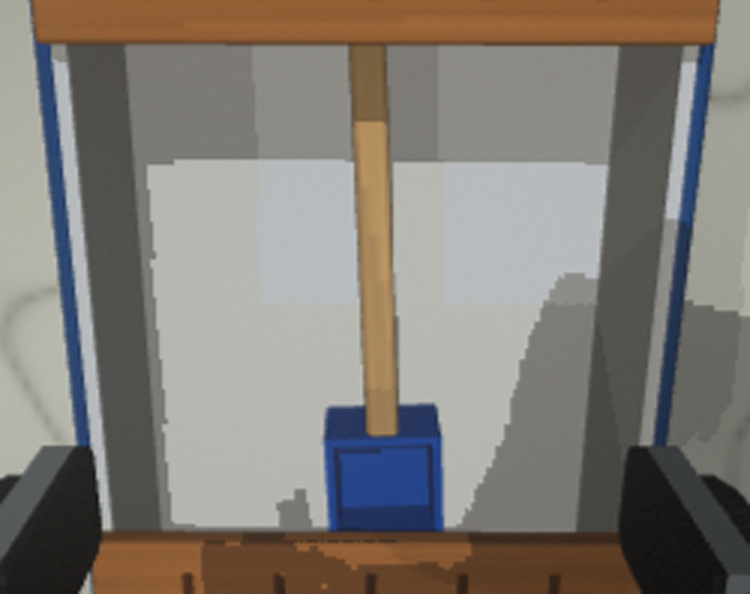

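```bash
python3 - <<'E'
from h import *
np.set_printoptions(precision=1,suppress=True)
i=optics.camera_info("wrist"); print(i["world_from_camera"][:3,3])
for u,z in (((327,260.3),42),((308.5,251),8),((346,251),8),((309,262),44),((347,262),44)): print(onz(i,u,z))
E
```

```text
[ 470.  -140.5  394.8]
[ 649.9 -134.5   42. ]
[ 652.5 -159.3    8. ]
[ 653.5 -107.5    8. ]
[ 650.8 -157.4   44. ]
[ 651.7 -109.2   44. ]
```

```bash
python3 to.py 601 -135.5 140 -3.1206
```

```text
now 9.3333 [ 548.2 -143.1  248.7] [-3.1 -0.   3.1] qv 0.013 shift [-56.8   8.7 106.6]
turn deg [ 0.  -2.2 -2.3]
```

```bash
python3 -m jog '0 -28 5 0 0 -2.2 -2.3;0 -26 3 0 0 0 0;0 0 0 35 0 0 0;0 0 0 38 0 0 0;0 0 0 30 0 0 0'; python3 -m jog '0 0 0 0 0 0 0;0 0 0 0 0 0 0'; python3 to.py 601 -135.5 140 -3.1206; python3 wr.py wb
```

```text
clock: 9.75
eef_pos: [610.0, -130.7, 149.2]
tcp_rot: [-3.139, 0.016, -3.124]
contact_force: [0.4, 0.1, -0.0]
opening: 1.003
clock: 9.92
eef_pos: [606.3, -127.6, 143.2]
tcp_rot: [3.141, 0.006, -3.125]
contact_force: [0.6, -0.1, 1.0]
opening: 0.998
now 9.9167 [ 606.3 -127.6  143.2] [ 3.1  0.  -3.1] qv 0.035 shift [ 5.5 -7.8  3.2]
turn deg [ 0.   0.3 -0.2]
9.9167 [ 606.3 -127.6  143.2] [ 3.141  0.006 -3.125] 0.998 [-0.21  0.43  1.73  0.    0.98 -1.8 ] [ 0.6 -0.1  1. ]
```

View pics/wb.png

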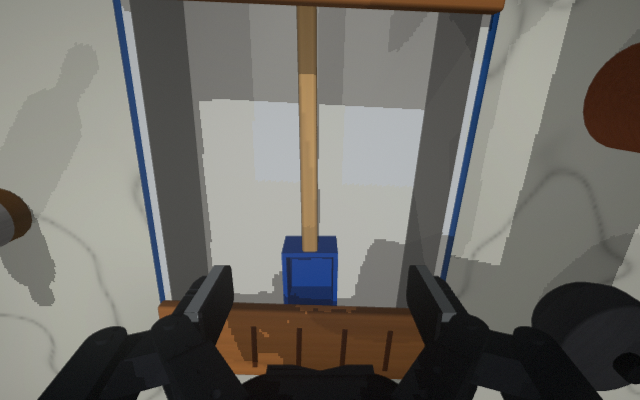

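```bash
python3 - <<'E'
from h import *
np.set_printoptions(precision=1,suppress=True)
i=optics.camera_info("wrist"); print(i["world_from_camera"][:3,3]-np.load("pics/wb.npy")[:3,3])
for u,z in (((310,251),42),((307,12),42),((309,180),42),((310,237),8),((307,10),95),((307,10),85),((310,305),95)): print(u,z,onz(i,u,z))
E
python3 to.py 601 -136 60 -3.1206
```

```text
[-0.3  0.   0.1]
(310, 251) 42 [ 650.1 -134.1   42. ]
(307, 12) 42 [ 465.4 -137.6   42. ]
(309, 180) 42 [ 585.  -135.4   42. ]
(310, 237) 8 [ 652.5 -135.1    8. ]
(307, 10) 95 [ 476.6 -135.6   95. ]
(307, 10) 85 [ 474.3 -136.    85. ]
(310, 305) 95 [ 667.1 -132.4   95. ]
now 9.9667 [ 605.9 -127.5  143.2] [ 3.1  0.  -3.1] qv 0.021 shift [ 5.5 -8.4 83.2]
turn deg [ 0.   0.3 -0.2]
```

```bash
python3 -m jog '0 5 -8 0 0 0 0;0 0 0 25 0 0 0;0 0 0 25 0 0 0;0 0 0 20 0 0 0;0 0 0 0 0 0 0'; python3 -m jog '0 0 0 0 0 0 0;0 0 0 0 0 0 0'; python3 to.py 601 -135.5 17 -3.1206
```

```text
clock: 10.38
eef_pos: [607.2, -138.5, 83.2]
tcp_rot: [-3.138, 0.021, -3.125]
contact_force: [-0.0, -0.0, -0.1]
opening: 1.002
clock: 10.55
eef_pos: [608.3, -139.7, 86.5]
tcp_rot: [-3.137, 0.024, -3.126]
contact_force: [-0.7, -0.7, -0.7]
opening: 0.999
now 10.55 [ 608.3 -139.7   86.5] [-3.1  0.  -3.1] qv 0.03 shift [ 9.   4.6 69.3]
turn deg [-0.3  1.4 -0.3]
```

```bash
python3 -m jog '0 9 4 0 -0.3 1.4 -0.3;0 1 0 18 0 0.3 0;0 1 0 18 0 0.3 0;0 1 0 14 0 0.3 0;0 0 0 0 0 0 0'; python3 to.py 601 -135.5 17 -3.1206
```

```text
clock: 10.97
eef_pos: [601.8, -138.1, 44.3]
tcp_rot: [-3.138, -0.003, -3.121]
contact_force: [-0.8, 0.1, -0.4]
opening: 1.0
now 10.9667 [ 601.8 -138.1   44.3] [-3.1 -0.  -3.1] qv 0.028 shift [ 0.7  2.7 27.3]
turn deg [-0.2 -0.2 -0. ]
```

```bash
python3 -m jog '0 0 2.5 12 -0.2 0.2 0;0 0.5 0 10 0 0.3 0;0 0 0 2 0 0 0;0 0 0 0 0 0 0;0 0 0 0 0 0 0'; python3 to.py 601 -135.5 17 -3.1206; python3 wr.py wc
```

```text
clock: 11.38
eef_pos: [601.6, -135.5, 18.0]
tcp_rot: [3.141, -0.013, -3.121]
contact_force: [-0.6, -0.2, -0.6]
opening: 0.999
now 11.3833 [ 601.6 -135.5   18. ] [ 3.1 -0.  -3.1] qv 0.009 shift [0.6 0.1 1. ]
turn deg [ 0.  -0.7 -0. ]
11.3833 [ 601.6 -135.5   18. ] [ 3.141 -0.013 -3.121] 0.999 [-0.22  0.61  1.78 -0.    0.77 -1.81] [-0.6 -0.2 -0.6]
```

View pics/wc.png

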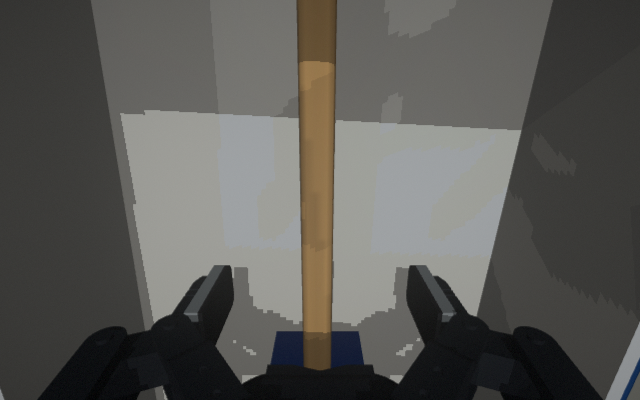

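The handle at (316,300) is centred between the fingers. I'll close with a firm grip.

```bash
python3 -m jog '255 0 0 1 0 -0.6 0;255 0 0 0 0 0 0;255 0 0 0 0 0 0;255 0 0 0 0 0 0;255 0 0 0 0 0 0' 70; python3 -m jog '255 0 0 0 0 0 0;255 0 0 0 0 0 0;255 0 0 0 0 0 0;255 0 0 0 0 0 0'; python3 to.py 601 -135.5 29 -3.1206
```

```text
clock: 11.85
eef_pos: [602.5, -135.8, 18.6]
tcp_rot: [3.142, 0.001, -3.121]
contact_force: [-0.8, -1.0, 0.5]
opening: 0.296
clock: 12.18
eef_pos: [602.7, -135.9, 19.1]
tcp_rot: [-3.142, 0.002, -3.121]
contact_force: [0.5, 0.2, -1.5]
opening: 0.148
now 12.1833 [ 602.7 -135.9   19.1] [-3.1  0.  -3.1] qv 0.002 shift [ 1.7  0.4 -9.9]
turn deg [-0.   0.1 -0. ]
```

```bash
python3 -m jog '255 0 0 -7 0 0 0;255 0 0 -6 0 0 0;255 14 0 0 0 0 0;255 16 0 0 0 0 0;255 16 0 0 0 0 0'; python3 to.py 546 -135.5 33 -3.1206; python3 wr.py wd
```

```text
clock: 12.6
eef_pos: [559.4, -137.1, 34.7]
tcp_rot: [-3.14, 0.006, -3.12]
contact_force: [-0.1, -0.5, -1.1]
opening: 0.146
now 12.6 [ 559.4 -137.1   34.7] [-3.1  0.  -3.1] qv 0.424 shift [13.4  1.9  1.6]
turn deg [-0.1  0.4  0. ]
12.6 [ 559.4 -137.1   34.7] [-3.14   0.006 -3.12 ] 0.146 [-0.24  0.53  1.88  0.    0.73 -1.84] [-0.1 -0.5 -1.1]
```

View pics/wd.png

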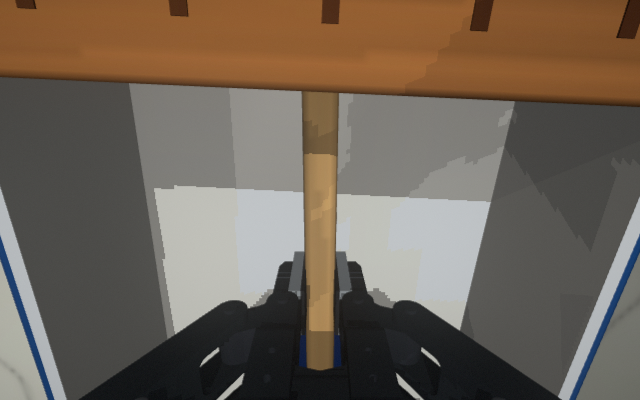

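```bash
python3 -m jog '255 10 1 0 0 0 0;255 0 0 0 0 0 0;255 0 0 0 0 0 0'; python3 to.py 550 -136 55 -3.1206 0.14
```

```text
clock: 12.9
eef_pos: [545.1, -136.1, 35.9]
tcp_rot: [-3.141, 0.003, -3.121]
contact_force: [0.2, -0.1, -1.4]
opening: 0.148
now 12.9 [ 545.1 -136.1   35.9] [-3.1  0.  -3.1] qv 0.017 shift [ -5.    0.  -19.1]
turn deg [-0.  -7.8 -0. ]
```

```bash
python3 -m jog '255 -2.5 0 -10 0 -4 0;255 -2.5 0 -10 0 -4 0;255 0 0 0 0 0 0;255 0 0 0 0 0 0'; python3 to.py 552 -136 77.5 -3.1206 0.297; python3 wr.py we
```

```text
clock: 13.23
eef_pos: [553.7, -136.6, 57.8]
tcp_rot: [-3.14, 0.15, -3.121]
contact_force: [-0.1, 0.2, 0.2]
opening: 0.151
now 13.2333 [ 553.7 -136.6   57.8] [-3.1  0.1 -3.1] qv 0.019 shift [ -1.3   0.6 -19.7]
turn deg [-0.1 -8.4 -0. ]
13.2333 [ 553.7 -136.6   57.8] [-3.14   0.15  -3.121] 0.151 [-0.27  0.44  1.99  0.08  0.57 -1.92] [-0.1  0.2  0.2]
```

View pics/we.png

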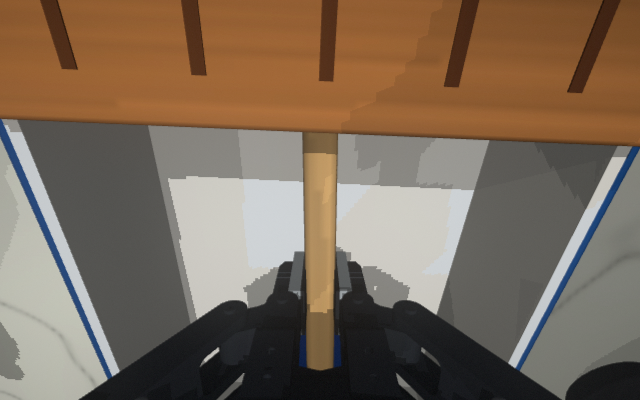

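```bash
python3 -m jog '255 -1 0 -10 0 -4.2 0;255 -1 0 -10 0 -4.2 0;255 0 0 0 0 0 0;255 0 0 0 0 0 0'; python3 to.py 552 -136 77.5 -3.1206 0.297; python3 - <<'E'
from h import *
cv2.imwrite("pics/side2.png",optics.grab_frame("side")[:,:,::-1]);cv2.imwrite("pics/side2z.png",cv2.resize(cv2.imread("pics/side2.png")[150:300,190:410],None,fx=3.6,fy=3.6,interpolation=cv2.INTER_CUBIC))
E
```

```text
clock: 13.62
eef_pos: [555.4, -136.6, 77.2]
tcp_rot: [-3.141, 0.295, -3.119]
contact_force: [-0.4, -1.1, -0.6]
opening: 0.146
now 13.6167 [ 555.4 -136.6   77.2] [-3.1  0.3 -3.1] qv 0.02 shift [ 3.2  0.6 -1.2]
turn deg [-0.  -0.1  0.1]
```

View pics/side2z.png

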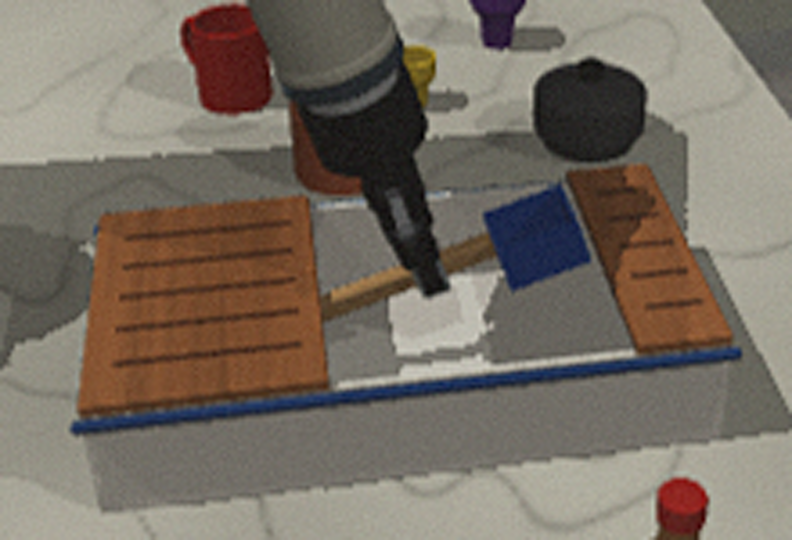

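```bash
python3 -m jog '255 -8 0.5 -2 0 -1 0;255 -12 0 -1 0 -1.5 0;255 -12 0 -1 0 -1.5 0;255 -12 0 0 0 -1.5 0;255 0 0 0 0 0 0'; python3 to.py 603 -136 105 -3.1206 0.40
```

```text
clock: 14.08
eef_pos: [602.3, -134.3, 94.5]
tcp_rot: [3.141, 0.389, -3.117]
contact_force: [0.1, 0.0, -1.2]
opening: 0.148
now 14.0833 [ 602.3 -134.3   94.5] [ 3.1  0.4 -3.1] qv 0.054 shift [-4.5 -1.7 -9.4]
turn deg [ 0.1 -0.6  0.2]
```

```bash
python3 -m jog '255 -14 -1.5 -1 0 -0.6 0;255 -14 0 -1 0 -0.5 0;255 -14 0 -1 0 -0.5 0;255 -14 0 -1 0 -0.5 0;255 0 0 0 0 0 0'; python3 to.py 675 -136 135 -3.1206 0.43; python3 wr.py wf;  python3 - <<'E'
from h import *
cv2.imwrite("pics/side3.png",optics.grab_frame("side")[:,:,::-1]);cv2.imwrite("pics/side3z.png",cv2.resize(cv2.imread("pics/side3.png")[150:300,190:410],None,fx=3.6,fy=3.6,interpolation=cv2.INTER_CUBIC))
E
```

```text
clock: 14.5
eef_pos: [657.0, -133.5, 120.2]
tcp_rot: [3.139, 0.422, -3.116]
contact_force: [-0.1, -0.6, -0.5]
opening: 0.147
now 14.5 [ 657.  -133.5  120.2] [ 3.1  0.4 -3.1] qv 0.016 shift [-22.4  -2.9  -6.1]
turn deg [ 0.2 -0.4  0.2]
14.5 [ 657.  -133.5  120.2] [ 3.139  0.422 -3.116] 0.147 [-0.26  0.4   1.94  0.3   0.41 -2.11] [-0.1 -0.6 -0.5]
```

View pics/side3z.png

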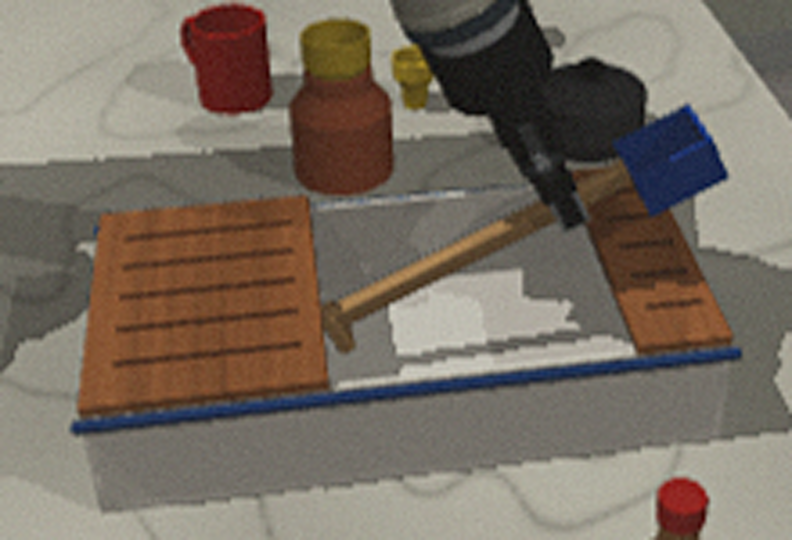

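View pics/wf.png

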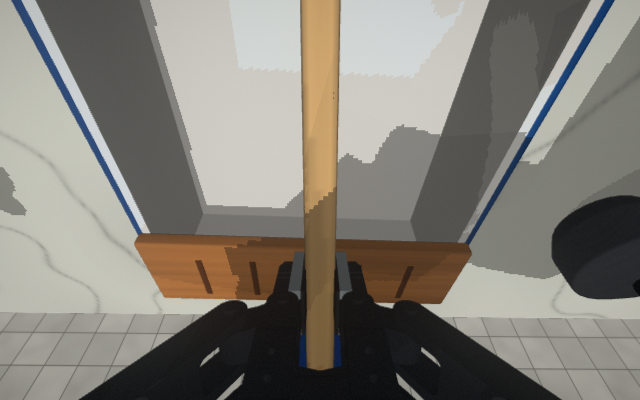

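The tail has just cleared the near board and the bowl is above the far board. I'll go forward a little more, then straight up.

```bash
python3 -m jog '255 -15 0 -2 0 0 0;255 -10 0 -15 0 0 0;255 -12 0 -27 0 0 0;255 -12 0 -27 0 0 0;255 -10 0 -27 0 0 0'; python3 to.py 640 -136 230 -3.1206 0.0
```

```text
clock: 15.02
eef_pos: [659.8, -131.1, 223.1]
tcp_rot: [3.132, 0.395, -3.119]
contact_force: [0.4, 1.3, -0.8]
opening: 0.151
now 15.0167 [ 659.8 -131.1  223.1] [ 3.1  0.4 -3.1] qv 0.736 shift [ 15.7  -4.3 -14. ]
turn deg [ 0.6 22.6  0.2]
```

```bash
python3 -m jog '255 0 0 -5 0.3 5 0;255 0 0 -5 0.3 6 0;255 0 0 -5 0 6 0;255 0 0 0 0 5.5 0;255 0 0 0 0 0 0'; python3 -m jog '255 0 0 0 0 0 0;255 0 0 0 0 0 0';  python3 to.py 437.7 148.4 240 -3.1206 0.0; python3 wr.py wg;  python3 - <<'E'
from h import *
cv2.imwrite("pics/side4.png",optics.grab_frame("side")[:,:,::-1]);cv2.imwrite("pics/side4z.png",cv2.resize(cv2.imread("pics/side4.png")[100:250,190:410],None,fx=3.6,fy=3.6,interpolation=cv2.INTER_CUBIC))
E
```

```text
clock: 15.43
eef_pos: [650.7, -133.1, 245.8]
tcp_rot: [-3.135, -0.012, -3.123]
contact_force: [-0.9, -0.3, -1.5]
opening: 0.143
clock: 15.6
eef_pos: [650.4, -132.8, 243.9]
tcp_rot: [-3.136, -0.011, -3.123]
contact_force: [-0.7, -0.3, -1.0]
opening: 0.146
now 15.6 [ 650.4 -132.8  243.9] [-3.1 -0.  -3.1] qv 0.034 shift [207.2 285.2   4.5]
turn deg [-0.3 -0.6 -0.1]
15.6 [ 650.4 -132.8  243.9] [-3.136 -0.011 -3.123] 0.146 [-0.2   0.41  1.52 -0.01  1.22 -1.79] [-0.7 -0.3 -1. ]
```

View pics/side4z.png

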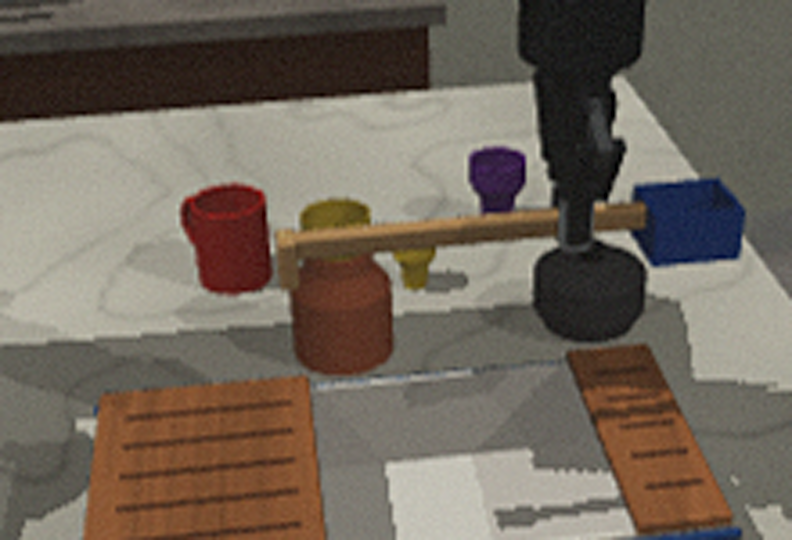

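View pics/wg.png

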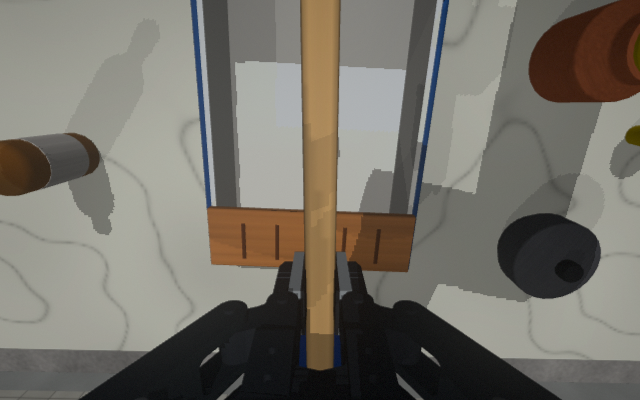

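```bash
python3 -m jog '255 20 28 0 -0.3 -0.6 0;255 22 30 0 0 0 0;255 22 30 0 0 0 0;255 22 30 0 0 0 0;255 22 30 0 0 0 0'; python3 to.py 437.7 148.4 240 -3.1206 0.0
```

```text
clock: 16.12
eef_pos: [534.3, 11.4, 240.9]
tcp_rot: [-3.141, 0.007, -3.132]
contact_force: [0.6, -0.3, -1.0]
opening: 0.148
now 16.1167 [534.3  11.4 240.9] [-3.1  0.  -3.1] qv 0.676 shift [ 95.3 137.9   0.1]
turn deg [-0.   0.4 -0.7]
```

```bash
python3 -m jog '255 22 32 0 0 0.4 -0.5;255 22 32 0 0 0 0;255 20 28 0 0 0 0;255 12 18 0 0 0 0;255 0 0 0 0 0 0'; python3 -m jog '255 0 0 0 0 0 0;255 0 0 0 0 0 0'; python3 to.py 437.7 148.4 190 -3.1206 0.0; python3 - <<'E'
from h import *
for n in("scene","side"): cv2.imwrite(f"pics/{n}5.png",optics.grab_frame(n)[:,:,::-1])
a=cv2.imread("pics/scene5.png")[120:300,330:560];b=cv2.imread("pics/side5.png")[60:240,150:380]
cv2.imwrite("pics/z10.png",np.hstack([cv2.resize(x,None,fx=1.7,fy=2.5*.68,interpolation=cv2.INTER_CUBIC) for x in(a,b)]))
E
```

```text
clock: 16.53
eef_pos: [442.8, 126.1, 239.3]
tcp_rot: [3.137, 0.003, -3.124]
contact_force: [0.2, 0.1, -1.7]
opening: 0.149
clock: 16.7
eef_pos: [440.8, 126.3, 239.3]
tcp_rot: [3.136, 0.006, -3.121]
contact_force: [1.1, 0.3, -0.9]
opening: 0.15
now 16.7 [440.8 126.3 239.3] [ 3.1  0.  -3.1] qv 0.02 shift [ 2.9 21.9 49.4]
turn deg [ 0.3  0.3 -0. ]
```

View pics/z10.png

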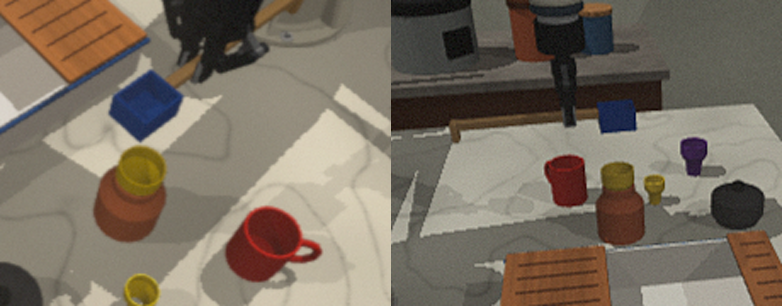

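```bash
python3 - <<'E'
from h import *
i=optics.camera_info("wrist"); i["world_from_camera"]=np.load("pics/w9.npy"); print(onz(i,(319.5,192.5),142))
E
python3 -m jog '255 3 20 0 0.3 0.3 0;255 0 2 0 0 0 0;255 0 0 12 0 0 0;255 0 0 14 0 0 0;255 0 0 0 0 0 0'; python3 -m jog '255 0 0 0 0 0 0;255 0 0 0 0 0 0';python3 to.py 437.7 148.4 190 -3.1206 0.0
```

```text
[512.20330964 151.19803226 142.        ]
clock: 17.22
eef_pos: [442.0, 144.7, 213.1]
tcp_rot: [-3.141, 0.004, -3.128]
contact_force: [0.2, -1.0, -1.3]
opening: 0.143
clock: 17.38
eef_pos: [442.6, 143.4, 213.0]
tcp_rot: [-3.141, 0.003, -3.13]
contact_force: [0.4, -0.2, -2.1]
opening: 0.145
now 17.3833 [442.6 143.4 213. ] [-3.1  0.  -3.1] qv 0.016 shift [ 4.9  5.1 23. ]
turn deg [-0.   0.2 -0.5]
```

```bash
python3 -m jog '255 6 6 0 0 0.2 -0.5;255 0 0 10 0 0 0;255 0 0 8 0 0 0;255 0 0 0 0 0 0;255 0 0 0 0 0 0'; python3 -m jog '255 0 0 0 0 0 0;255 0 0 0 0 0 0;255 0 0 0 0 0 0';python3 to.py 436.5 149 190 -3.1206 0.0; python3 wr.py wh; python3 - <<'E'
from h import *
for n in("scene","side"): cv2.imwrite(f"pics/{n}6.png",optics.grab_frame(n)[:,:,::-1])
a=cv2.imread("pics/scene6.png")[160:270,360:490];b=cv2.imread("pics/side6.png")[110:220,220:350]
cv2.imwrite("pics/z11.png",np.hstack([cv2.resize(x,None,fx=3,fy=3,interpolation=cv2.INTER_CUBIC) for x in(a,b)]))
E
```

```text
clock: 17.8
eef_pos: [437.3, 149.5, 195.0]
tcp_rot: [3.142, 0.002, -3.122]
contact_force: [1.0, -0.3, -0.6]
opening: 0.149
clock: 18.05
eef_pos: [437.2, 149.5, 194.8]
tcp_rot: [-3.141, 0.002, -3.121]
contact_force: [0.4, 0.5, -1.9]
opening: 0.148
now 18.05 [437.2 149.5 194.8] [-3.1  0.  -3.1] qv 0.002 shift [ 0.7 -0.5  4.8]
turn deg [-0.   0.1 -0. ]
18.05 [437.2 149.5 194.8] [-3.141e+00  2.000e-03 -3.121e+00] 0.148 [ 0.33  0.14  2.01 -0.    0.99 -1.26] [ 0.4  0.5 -1.9]
```

View pics/z11.png

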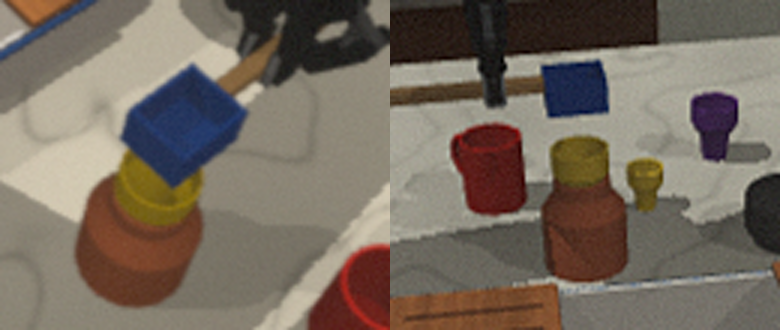

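View pics/side6.png

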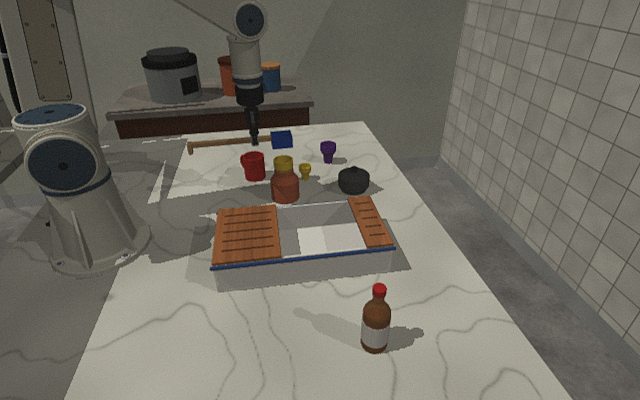

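```bash
python3 - <<'E'
from h import *
np.set_printoptions(precision=1,suppress=True)
S=optics.camera_info("scene");D=optics.camera_info("side")
print("scene bowl top",onz(S,(422,198.5),220),"bias x +3.8 y -1.3")
print("scene mouth check: expected px",proj(S,[516+3.8,150-1.3,142]))
# side: near bottom edge (y-25, z184), x mid
print("side px of expected bowl bottom near edge ends",[proj(D,[x,126-10,184]) for x in (486,546)], "measured",[(548-390)/3+220,115/3+110],[(607-390)/3+220,113/3+110])
print("side px mouth expected",proj(D,[516,140,142]),"measured",((579-390)/3+220,147/3+110))
E
```

```text
scene bowl top [521.9 153.6 220. ] bias x +3.8 y -1.3
scene mouth check: expected px [413.6 216.6]
side px of expected bowl bottom near edge ends [array([272.8, 150.2]), array([293.2, 148.5])] measured [272.6666666666667, 148.33333333333334] [292.3333333333333, 147.66666666666666]
side px mouth expected [283.1 158.5] measured (283.0, 159.0)
```

All checks are well inside tolerance: the bowl centre is about 5 mm from the mouth's axis and about 40 mm above it, and the arm is still. Handing in.

```bash
python3 - <<'E'
from rig import r, ticket
s=r.sense();print(s["clock"],s["eef_pos"],abs(s["qvel"]).max(),s["opening"])
print(ticket.sign_off())
E
```

```text
18.2 [437.1833389  149.53874089 194.86695773] 0.000994313212418092 0.14934786730139094
the job is handed in; nothing more can be done
None
```

I handed the job in at 18.2 s of the 67 s allowed; the system reports no verdict. I set the large yellow funnel in the jar's neck and let go. I then gripped the scoop by its handle, slid it back and tilted it bowl-up. It came out through the gap at a slant of about 17–24°, and I finished holding it level over the funnel.

**Last checks:**
- **Funnel:** both fixed views show it upright and fully home in the jar, with the jar standing.
- **Scoop position:** the bowl is about 5 mm sideways from the funnel mouth's centre and about 40 mm above it.
- **Scoop hold:** it is within about 0.01 rad of level by the tool's pose, and the arm is still. The fingers hold it at about 13 mm opening, and no outside contact force shows beyond its own weight.
- **Bystanders:** the mug, pot and bottle look unmoved in the last side view.

**Disagreement:** before I corrected for it, the side camera put points about 10 mm off in y from the wrist camera, and the scene camera about 4 mm off in x. I trusted the wrist camera. Once corrected, the views agreed to within about 5 mm.

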